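# Snap the dust cap onto the blue water-line port

## Task

The cold-water line is out of use today: pick up the loose blue dust cap and snap it onto the stud of the port with the blue band. Press straight down until it clicks home, keep pressing so that the black seal ring under the cap stays squeezed down, and finish like that, still pressing: the program ends while the fingers hold the cap down. Leave the white-banded port open and do not disturb the tamper, the tin or the spoon.

Things in the scene. Friction and masses are not known exactly. Their poses are not given: they have to be found in the camera images.
- cap_center (a point): Loose blue plastic snap cap, ribbed side, white disc on top, 43 mm wide, 36 mm high, about 30 g, stands open side down. Point: on its axis half-way up, 18 mm above the lower rim; z to its top. Inside: 33 mm wide, 30 mm deep hollow; a ridge 7 mm above the rim narrows it to 25 mm (32 mm at the very rim, so it centres itself). Any yaw will do.
- blue_port_stud_top (a point): Top centre of the bare vertical stud of the blue-banded port, 64 mm above the counter. Bolted down: blue flange 68 mm wide, 9 mm high; 34 mm column with blue band 38 mm wide, 13 to 29 mm up; black sprung seal ring 41 mm wide, its top 42 mm up when free; above it the steel stud, 23 mm wide, its nose tapering to 15 mm at the top.
- blue_port_catch (a point): On the stud's axis, 53 mm above the counter, level with four spring-loaded catch balls that stick out 3.5 mm. The cap's inner ridge must be pushed past them: resistance rises from cap centre about 68 mm above the counter to a peak of 6 to 15 N near 65 mm, then drops (the click) and the cap is drawn down until about 61 mm. The rim meets the seal ring at centre height 60 mm.
- blue_port_seal (a joint): How far the blue port's black seal ring is pressed down, in m: 0 when free, 0.004 at its stop. It is a spring: it starts to move at 2 N and needs 2.5 N more for each mm, 12 N at the stop. The cap's rim presses it down, and the ring lifts again if the pressing stops.
- white_port_stud_top (a point): Centre of the top of the stud of the other port, 64 mm above the counter: the same shape and size, but its flange and band are white. It must stay open. The two ports stand side by side about 0.2 to 0.3 m apart, either one on the left.
- tamper: Bystander: steel coffee tamper with a walnut handle, standing, 58 mm wide, 90 mm tall; origin at the centre of its underside.
- tin: Bystander: small black lidded bean tin, 59 x 87 mm, 70 mm tall; origin at the centre of its underside.
- spoon: Bystander: steel teaspoon lying on the counter, 130 mm long along its x, 27 mm wide, 11 mm high; origin at the centre of its underside.
There are look-alikes about, which are no part of the job. Leave any orange look-alike of the part that bears cap_center alone.

How it is judged:
By the outcome, as a careful person would: the job done as asked, in the order asked, and still so for the second after the job is handed in, while the arm keeps its last pose, push and grip.
It also fails if it takes over 51 s, if anything falls off the work surface, if the arm or the gripper's body presses on something with over 40 N, if the wrist force passes 120 N, or if a joint passes its speed limit or range.

## Robot

A 6-joint arm with a two-finger parallel gripper is mounted at the origin on a cart in front of the work surface, level with it; the furniture and walls round the work are solid. World frame = base frame: x ahead of the robot, y to its left, z up, the work surface at z = 0. Lengths are in mm, angles in degrees, forces in N, time in s.
With the tool pointing down it reaches from about 350 to 850 mm from the base axis. Payload 8.1 kg.
Tool frame: the origin (TCP) lies at the very end of the fingers, on their centre line; the grasp point (between the pads) lies 19 mm behind it; z points along the fingers, y is the line along which they close (so a half turn about z gives the same grasp; the last joint's range is limited). The gripper opens to 85 mm and grips with 20 to 120 N. Pads are 22 mm wide; open, the fingers measure 114 mm over their backs; the gripper's body (76 mm by 85 mm) begins 54 mm behind the grasp point. The pads swing forward as they close: fully open they stand 13 mm farther back than shut.
Start: joints at [65.581, 7.471, 85.268, -0, 87.261, -4.893], TCP at [200.523, 565.505, 231.292] pointing down, gripper open.
Joint ranges: [-169.43, 169.43], [-51.17, 129.36], [1.28, 143.12], [-76.62, 256.62], [0, 156.53], [-152.29, 152.29]. Speed limits (degrees/s): [136.94, 136.94, 159.86, 180, 180, 180].

## Interface

Orientations are given as [roll, pitch, yaw] about the fixed x, y, z axes, in that order (R = Rz(yaw) Ry(pitch) Rx(roll)).
In Python, from bench import sense, eyes, job, models gives the robot as it stands. The module is installed in compiled form; this text tells all that it offers.
- The arm moves only by the tool apply_moves, never from a script. Its argument "rows" is a list of rows, each a list of 6 numbers: the shift along the tool's x, y, z in mm, then the turn, a rotation vector about the tool's x, y, z in rad. In form: [[dx, dy, dz, rx, ry, rz], ...]. A call has exactly 5 rows; each row shifts and turns the commanded pose from where the row before left it, along the tool's axes as they then stand; what a row does not reach is not made up. A row lasts 1/8 s, in which the tool goes at most 62.5 mm and 10.7 degrees, less where a joint would pass 70% of its speed; a pose out of reach is approached as far as the arm can. A call is refused whole if a number of a shift passes 62.5 or a number of a turn 0.188, either way. A call with a gripper value outside its range is refused whole. "fingers" is the finger opening in mm, from 0 to 85.4, set as the call begins (left out, the last holds). The fingers move at their own pace and stop on an object; "grip_force" is the grip in N (left out, the last holds). Time passes only in rows, so rows that do not move let the fingers close, or fill a call up. It gives the time, the measured TCP pose, the force, the opening and the grip force at its end, in the units of the state.
- sense(): the state, without advancing time (a new reading comes with each control period).
- eyes.snapshot(name): name is "side" or "top"; returns (picture, depth): 384x512x3 uint8, red, green, blue; 384x512 float32, mm along the optical axis (not along the pixel's ray), 0 where there is no reading.
- eyes.get_calibration(name): a dict with "intrinsics" (3x3 intrinsics, pixels), "D" ([k1, k2, p1, p2, k3] as OpenCV has them; the pictures are not rectified), "R" (3x3) and "t" (3): a world point X has camera coordinates R X + t. Camera axes: x right, y down, z forward; pixel columns grow to the right and rows downward; lengths in mm; the calibration is good to about 2 mm. A picture is of the moment at which its call begins. get_calibration takes no time and is no camera call.
- job.hand_in(): hands the job in; it is judged then, once.
Trained networks look in the newest picture that a camera, given by its name, has taken for a name from the list of things; names that differ only in an ending like _2 or _b are one class to them, and where a whole thing is asked for, a point or a joint stands for the part that bears it (a point fixed in the world has none). Each returns a list of dicts, best first, with "confidence" (0 to 1); they miss things now and then, are a little off and sometimes report something else, mostly with a low value. They report only what shows in the picture. A call takes as long as a camera call. They do not tell look-alikes from the thing itself.
- models.boxes_of(name, camera): "xyz" ([x, y, z] in mm, in world coordinates, good to about 4 mm: the middle of the surface that is visible of it).
- models.cut_out(name, camera): "pixels" (384x512 bool, what is visible of it).
- models.place_of(name, camera): "xyz" ([x, y, z] in mm, in world coordinates, good to about 4 mm: a listed point, or the origin of a listed thing).
The state is a dict: "time": time; "joint_pos": joint angles; "qd": joint speeds; "joint_efforts": joint torques, N m; "tool_pos": TCP position; "tcp_rot": TCP orientation; "ft_force": force on the tool from outside, world axes, zero at the start; "wrist_torque": the same for the moment, N m; "finger_gap": finger opening in mm; "grip_force": force on a finger pad.
Only numpy, scipy, OpenCV 4.12 (cv2) and the standard library are available. Lean on these libraries where they do the work, as an engineer would, in place of code of your own. Each camera call takes 0.05 s, during which the arm holds its last target. There are 200 camera calls.

## Working session

There is one attempt and no reset: what is moved stays moved. The work goes in short steps, Python scripts to look and compute and a tool call to move; the robot and the scene stay as the last step left them, time stands still between calls to the robot, and variables do not carry over. Pictures are saved under pics/ and viewed, at most 10 in all, crops included, and the job is handed in when it is done.

Besides the shell and the picture viewer there is one more tool, called by a JSON object that holds its "api" and its "payload". apply_moves: Moves the arm, as the interface text tells. Its arguments: {"type":"object","properties":{"rows":{"type":"array"},"fingers":{"type":"number"},"grip_force":{"type":"number"}},"required":["rows"]}

```bash
mkdir -p pics; python3 - <<'E'
from bench import sense, eyes, models
import cv2,numpy as np
s=sense();print(s['time'],s['tool_pos'],s['tcp_rot'],s['finger_gap'],s['ft_force'])
ims=[]
for c in('side','top'):
    p,d=eyes.snapshot(c);cv2.imwrite(f'pics/{c}0.png',p[:,:,::-1])
    for n in('cap_center','blue_port_stud_top','white_port_stud_top','tamper','tin','spoon'):
        print(c,n,[(np.round(r['xyz']),round(r['confidence'],2)) for r in models.place_of(n,c)])
    k=eyes.get_calibration(c);print(c,(-np.array(k['R']).T@np.array(k['t'])).round())
E
```

```text
0.0 [200.2844457  564.98934587 230.24465787] [-1.79893684e+02 -8.51730239e-03  1.60473916e+02] 85.22047242307279 [ 0.11259661 -0.61607747 -0.31228511]
side cap_center [(array([ 514., -213.,   22.]), 0.8), (array([ 596., -164.,   16.]), 0.69)]
side blue_port_stud_top [(array([515., -13.,  65.]), 0.65)]
side white_port_stud_top [(array([471., 268.,  62.]), 0.92)]
side tamper [(array([577., 105.,  -5.]), 0.76)]
side tin [(array([488., 406.,  -0.]), 0.57)]
side spoon [(array([442., 125.,   0.]), 0.59)]
side [1004.   42.  879.]
top cap_center [(array([ 595., -165.,   15.]), 0.66), (array([ 515., -209.,   20.]), 0.64)]
top blue_port_stud_top [(array([516., -11.,  63.]), 0.87)]
top white_port_stud_top []
top tamper [(array([575., 108.,   3.]), 0.96)]
top tin [(array([487., 406.,   2.]), 0.67)]
top spoon [(array([437., 118.,  -1.]), 0.47), (array([ 513., -209.,   16.]), 0.34)]
top [ 437.  106. 1115.]
```

View pics/side0.png

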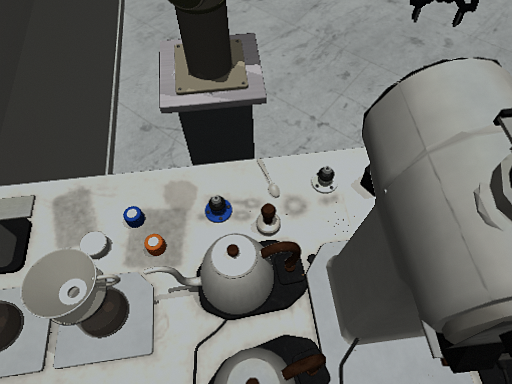

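View pics/top0.png

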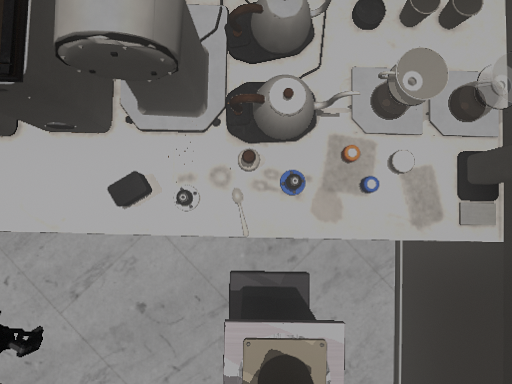

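Candidates for the loose cap, as side/top pixels:
- Blue cap with white disc: (133,216) / (370,184).
- Orange look-alike: (155,244) / (351,153).
- Grey-white lid or jar: (95,245) / (403,161).

By the description I choose the blue one. The blue port is at (218,208) / (292,181) and the white port at (325,178) / (185,197). Next I'll check a close crop and measure.

```bash
cat > h.py <<'E'
from bench import sense, eyes, models
import cv2,numpy as np
def cloud(c):
    p,d=eyes.snapshot(c);k=eyes.get_calibration(c)
    K=np.array(k['intrinsics'],float);h,w=d.shape
    uv=np.stack(np.meshgrid(np.arange(w),np.arange(h)),-1).reshape(-1,1,2).astype(float)
    n=cv2.undistortPoints(uv,K,np.array(k['D'],float)).reshape(h,w,2)
    X=np.dstack([n*d[...,None],d])-np.array(k['t'])
    X=X@np.array(k['R']); X[d==0]=np.nan
    return p,X
E
python3 - <<'E'
from h import *
out=[]
for c,b in(('side',(190,250,105,245)),('top',(130,215,270,410))):
    p,X=cloud(c)
    for nm,(x,y),(z0,z1) in(('capTop',(514,-210),(28,45)),('stud',(515,-12),(58,72)),('band',(515,-12),(15,31)),('flange',(515,-12),(5,12)),('counter',(460,-60),(-9,9))):
        m=(np.hypot(X[...,0]-x,X[...,1]-y)<45)&(X[...,2]>z0)&(X[...,2]<z1)
        P=X[m]; print(c,nm,len(P),np.median(P,0).round(1),((P.min(0)+P.max(0))/2).round(1), np.ptp(P,axis=0).round(1))
    m=(abs(X[...,0]-515)<150)&(abs(X[...,1]+12)<90)&(X[...,2]>75)
    print('tall near port',c,m.sum(),X[m].min(0).round() if m.any() else '')
    r=p[b[0]:b[1],b[2]:b[3],::-1];out.append(cv2.resize(r,(780,int(780*r.shape[0]/r.shape[1]/1.6)*1),interpolation=cv2.INTER_CUBIC) if 0 else cv2.resize(r,None,fx=4,fy=4,interpolation=cv2.INTER_CUBIC))
w=min(o.shape[1] for o in out)
cv2.imwrite('pics/crop1.png',np.vstack([o[:,:w] for o in out])[:600])
E
```

```text
side capTop 235 [ 519.9 -212.4   36.9] [ 517.4 -213.4   34.7] [42.8 40.9 12.9]
side stud 59 [521.7 -10.   62.9] [520.4 -10.2  64.1] [18.2 19.6 11.8]
side band 51 [534.   -8.2  24.4] [530.4 -13.7  22.8] [15.7 43.4 15.2]
side flange 275 [533.4  -7.9   8.4] [523.6 -11.7   8.6] [58.7 76.3  6.9]
side counter 800 [460.3 -61.1   1. ] [459.9 -59.9   1. ] [89.7 89.4 11.5]
tall near port side 39 [654. -10. 106.]
top capTop 193 [ 515.6 -213.7   35.3] [ 514.6 -214.3   34.5] [39.4 39.4 12.9]
top stud 53 [516.4 -12.4  62.3] [516.7 -13.4  64.2] [20.5 20.7 11.5]
top band 3 [506.4   2.5  19.6] [507.4   3.   18.4] [7.9 5.2 6.5]
top flange 245 [511.6  -8.1   7.4] [515.3  -7.6   8.4] [69.4 77.1  6.7]
top counter 886 [460.1 -59.9  -0. ] [459.8 -60.1   0.6] [88.4 88.8 14. ]
tall near port top 774 [630. -42.  75.]
```

View pics/crop1.png

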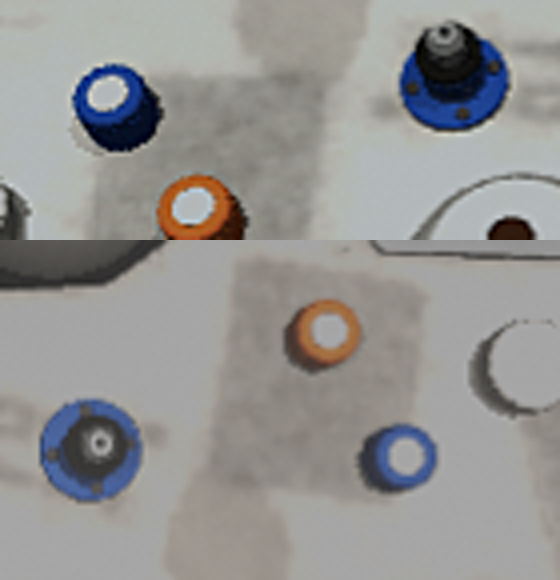

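The crop shows the blue cap with its white disc, upright at crop (115,105) and (398,458). The orange one is clearly separate. Cap is at about (516,-212) and stud at about (517,-12). Setting out.

{"api": "apply_moves", "payload": {"rows": [[-22,-33,0,0,0,-0.068],[-22,-33,0,0,0,-0.068],[-22,-33,0,0,0,-0.068],[-22,-33,0,0,0,-0.068],[-22,-33,0,0,0,-0.068]], "fingers": 85, "grip_force": 60}}

```text
time: 1.42
tool_pos: [274.7, 381.3, 231.5]
tcp_rot: [180.0, 0.0, -179.9]
ft_force: [1.0, 0.3, 0.3]
finger_gap: 84.9
grip_force: 0.0
```

{"api": "apply_moves", "payload": {"rows": [[-20,-50,0,0,0,0],[-20,-50,0,0,0,0],[-20,-50,0,0,0,0],[-20,-50,0,0,0,0],[-20,-50,0,0,0,0]]}}

```text
time: 2.05
tool_pos: [374.6, 130.7, 231.7]
tcp_rot: [180.0, 0.1, 180.0]
ft_force: [1.6, 0.1, -0.3]
finger_gap: 85.1
grip_force: 0.0
```

{"api": "apply_moves", "payload": {"rows": [[-20,-50,0,0,0,0],[-20,-50,0,0,0,0],[-20,-50,0,0,0,0],[-20,-50,0,0,0,0],[-20,-50,0,0,0,0]]}}

```text
time: 2.68
tool_pos: [474.4, -119.6, 231.6]
tcp_rot: [-180.0, 0.1, 179.9]
ft_force: [0.7, 0.8, 0.8]
finger_gap: 85.1
grip_force: 0.0
```

{"api": "apply_moves", "payload": {"rows": [[-14,-30,20,0,0,0],[-14,-30,30,0,0,0],[-14,-33,30,0,0,0],[0,0,30,0,0,0],[0,0,0,0,0,0]]}}

```text
time: 3.3
tool_pos: [513.7, -210.0, 118.3]
tcp_rot: [179.8, -0.3, 179.9]
ft_force: [1.0, 0.7, -0.4]
finger_gap: 84.7
grip_force: 0.0
```

```bash
python3 - <<'E'
from h import *
s=sense();print(s['tool_pos'])
o=[]
for c,b in(('side',(170,260,85,205)),('top',(130,220,310,430))):
    p,X=cloud(c)
    m=(np.hypot(X[...,0]-515,X[...,1]+212)<30)&(X[...,2]>25)&(X[...,2]<45);P=X[m]
    if len(P):print(c,len(P),np.median(P,0).round(1),((P.min(0)+P.max(0))/2).round(1),np.ptp(P,axis=0).round(1))
    print([(r['xyz'].round() if hasattr(r['xyz'],'round') else r['xyz'],r['confidence']) for r in models.place_of('cap_center',c)])
    o.append(cv2.resize(p[b[0]:b[1],b[2]:b[3],::-1],None,fx=3,fy=3,interpolation=cv2.INTER_CUBIC))
cv2.imwrite('pics/c2.png',np.hstack(o))
E
```

```text
[ 513.71823658 -210.02072261  118.28127908]
side 255 [ 520.6 -212.    36.8] [ 517.5 -213.3   33.3] [41.9 41.2 16.4]
[([512.9, -213.0, 18.6], 0.83), ([598.9, -162.9, 13.6], 0.78)]
top 79 [ 505.1 -211.7   35.5] [ 509.2 -214.6   32.9] [28.3 38.5 13.1]
[([596.7, -162.6, 12.1], 0.76), ([511.9, -207.0, 17.0], 0.46)]
```

View pics/c2.png

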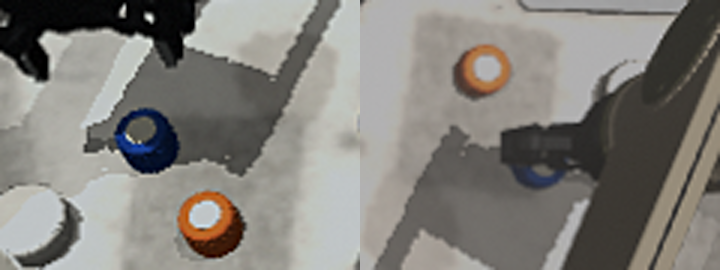

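The fingers straddle the blue cap (crop 148,140), with the orange one (crop 210,222) clear. A small correction, then down.

{"api": "apply_moves", "payload": {"rows": [[-2,-2.5,20,0,0,0],[0,0,30,0,0,0],[0,0,30,0,0,0],[0,0,20,0,0,0],[0,0,10,0,0,0]]}}

```text
time: 4.12
tool_pos: [517.2, -212.8, 9.8]
tcp_rot: [180.0, -0.1, 180.0]
ft_force: [-0.1, -0.2, 0.3]
finger_gap: 85.2
grip_force: 0.0
```

{"api": "apply_moves", "payload": {"rows": [[0,0,3,0,0,0],[0,0,0,0,0,0],[0,0,0,0,0,0],[0,0,0,0,0,0],[0,0,0,0,0,0]], "fingers": 30, "grip_force": 60}}

```text
time: 4.75
tool_pos: [519.0, -213.8, 9.7]
tcp_rot: [-179.9, 0.1, 180.0]
ft_force: [0.8, 0.5, 6.3]
finger_gap: 40.6
grip_force: 60.9
```

{"api": "apply_moves", "payload": {"rows": [[0,0,0,0,0,0],[0,0,0,0,0,0],[0,0,0,0,0,0],[0,0,0,0,0,0],[0,0,0,0,0,0]]}}

```text
time: 5.38
tool_pos: [519.0, -213.9, 9.8]
tcp_rot: [-179.9, 0.1, 180.0]
ft_force: [-0.2, 0.2, 6.4]
finger_gap: 40.9
grip_force: 60.9
```

{"api": "apply_moves", "payload": {"rows": [[0,0,-10,0,0,0],[0,0,-30,0,0,0],[0,0,-40,0,0,0],[0,0,-30,0,0,0],[0,30,0,0,0,0]]}}

```text
time: 6.0
tool_pos: [520.0, -185.3, 122.7]
tcp_rot: [-179.8, 0.3, 179.8]
ft_force: [0.2, -0.0, -0.5]
finger_gap: 40.8
grip_force: 60.5
```

{"api": "apply_moves", "payload": {"rows": [[0,40,0,0,0,0],[0,50,0,0,0,0],[0,50,0,0,0,0],[0,31,0,0,0,0],[0,0,0,0,0,0]]}}

```text
time: 6.62
tool_pos: [517.8, -10.2, 118.7]
tcp_rot: [180.0, 0.0, -179.9]
ft_force: [0.1, -0.2, -0.4]
finger_gap: 41.1
grip_force: 60.6
```

```bash
python3 - <<'E'
from h import *
s=sense();print(s['time'],s['tool_pos'],s['ft_force'],s['finger_gap'],s['grip_force'])
o=[]
for c,b in(('side',(150,250,155,275)),('top',(130,230,230,350))):
    p,X=cloud(c)
    # blue pixels of the cap by colour and height
    hsv=cv2.cvtColor(p,cv2.COLOR_RGB2HSV)
    bl=(hsv[...,0]>105)&(hsv[...,0]<125)&(hsv[...,1]>120)
    m=bl&(X[...,2]>75)&(X[...,2]<170);P=X[m]
    if len(P):print(c,'cap',len(P),np.median(P,0).round(1),P.min(0).round(1),P.max(0).round(1))
    m=bl&(X[...,2]<15)&(X[...,2]>0);P=X[m]
    if len(P):print(c,'flange',len(P),P.min(0).round(1),P.max(0).round(1))
    for n in('cap_center','blue_port_stud_top'):print(n,[(np.round(r['xyz'],1),r['confidence']) for r in models.place_of(n,c)])
    o.append(cv2.resize(p[b[0]:b[1],b[2]:b[3],::-1],None,fx=3,fy=3,interpolation=cv2.INTER_CUBIC))
cv2.imwrite('pics/c3.png',np.hstack(o))
E
```

```text
6.625 [517.75919407 -10.20787565 118.69015709] [ 0.0892369  -0.24923779 -0.40492408] 41.08039158976382 60.596590507775545
side cap 275 [529.9  -9.  143.8] [497.7 -29.8 113. ] [538.8  19.6 153.8]
side flange 260 [ 493.  -480.3    3.4] [848.5 187.   14.5]
cap_center [(array([508.9, -13.6, 129.1]), 0.9), (array([ 594.1, -159. ,   16.5]), 0.66), (array([439.6, 124. ,  -2.4]), 0.23)]
blue_port_stud_top [(array([517.7, -11.8,  61.2]), 0.61)]
cap_center []
blue_port_stud_top []
```

View pics/c3.png

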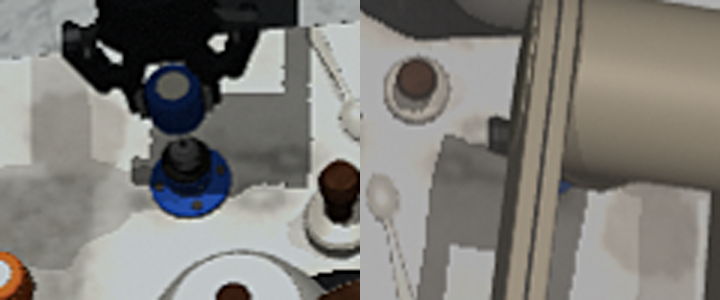

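```bash
python3 - <<'E'
from h import *
p,X=cloud('side')
v,u=np.mgrid[:384,:512]
hsv=cv2.cvtColor(p,cv2.COLOR_RGB2HSV)
box=(u>195)&(u<230)&(v>165)&(v<197)&(X[...,2]>100)
white=box&(hsv[...,1]<70)&(hsv[...,2]>80)
P=X[white];print('disc',len(P),np.median(P,0).round(1),((P.min(0)+P.max(0))/2).round(1),np.ptp(P,axis=0).round(1), u[white].mean(),v[white].mean())
m=box&(np.hypot(X[...,0]-518,X[...,1]+12)<32)&(X[...,2]>137)&(X[...,2]<156)&((hsv[...,1]>120)|white);P=X[m]
print('cap',len(P),((P.min(0)+P.max(0))/2).round(1),np.ptp(P,axis=0).round(1))
k=eyes.get_calibration('side')
def pr(Q):
    return cv2.projectPoints(np.array([Q],float),cv2.Rodrigues(np.array(k['R']))[0],np.array(k['t'],float),np.array(k['intrinsics'],float),np.array(k['D'],float))[0].ravel().round(1)
for Q in([517.8,-11,145],[517.8,-11,109],[517,-12,64],[517,-12,0]):print(Q,pr(Q))
b=(155,235,180,250)
cv2.imwrite('pics/c4.png',cv2.resize(p[b[0]:b[1],b[2]:b[3],::-1],None,fx=7,fy=7,interpolation=cv2.INTER_CUBIC))
E
```

```text
disc 82 [517.8 -13.1 146. ] [521.   -9.8 155.1] [31.1 67.1 89.6] 210.78048780487805 178.46341463414635
cap 232 [518.3 -12.3 144.8] [41.3 59.5 15.4]
[517.8, -11, 145] [211.5 179.2]
[517.8, -11, 109] [213.4 187.9]
[517, -12, 64] [215.  197.6]
[517, -12, 0] [217.8 210.5]
```

View pics/c4.png

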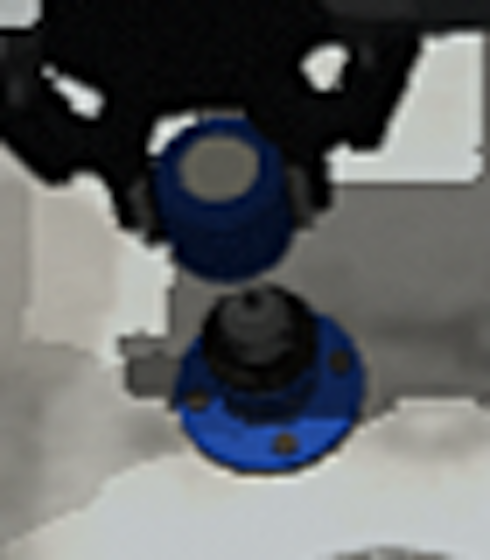

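The cap, held upright (crop 220,200), sits above the stud (crop 252,300), aligned to within about 2 mm. The self-centring rim covers that, so I'll descend.

{"api": "apply_moves", "payload": {"rows": [[-1,0.5,20,0,0,0],[0,0,15,0,0,0],[0,0,6,0,0,0],[0,0,4,0,0,0],[0,0,0,0,0,0]], "grip_force": 80}}

```text
time: 7.6
tool_pos: [519.1, -11.8, 73.4]
tcp_rot: [-180.0, -0.0, 180.0]
ft_force: [-0.5, -0.4, -0.3]
finger_gap: 40.5
grip_force: 82.0
```

{"api": "apply_moves", "payload": {"rows": [[0,0,3,0,0,0],[0,0,3,0,0,0],[0,0,2,0,0,0],[0,0,2,0,0,0],[0,0,0,0,0,0]]}}

```text
time: 8.22
tool_pos: [518.8, -11.7, 63.1]
tcp_rot: [180.0, -0.0, 180.0]
ft_force: [-0.2, -0.1, -0.7]
finger_gap: 40.3
grip_force: 82.0
```

No lateral forces, so the stud is inside the rim. Going on slowly towards the catch.

{"api": "apply_moves", "payload": {"rows": [[0,0,1,0,0,0],[0,0,1,0,0,0],[0,0,1,0,0,0],[0,0,1,0,0,0],[0,0,0,0,0,0]]}}

```text
time: 8.85
tool_pos: [519.4, -11.8, 59.5]
tcp_rot: [-180.0, 0.0, 180.0]
ft_force: [1.8, -0.4, -0.1]
finger_gap: 40.5
grip_force: 82.1
```

{"api": "apply_moves", "payload": {"rows": [[0,0,1,0,0,0],[0,0,1,0,0,0],[0,0,0,0,0,0],[0,0,0,0,0,0],[0,0,0,0,0,0]]}}

```text
time: 9.48
tool_pos: [520.1, -11.8, 58.7]
tcp_rot: [-180.0, 0.1, 180.0]
ft_force: [-0.5, -0.5, 9.0]
finger_gap: 40.2
grip_force: 83.2
```

{"api": "apply_moves", "payload": {"rows": [[0,0,1,0,0,0],[0,0,1,0,0,0],[0,0,0,0,0,0],[0,0,0,0,0,0],[0,0,0,0,0,0]]}}

```text
time: 10.1
tool_pos: [519.1, -11.7, 55.1]
tcp_rot: [180.0, 0.0, 180.0]
ft_force: [3.0, -0.1, -1.6]
finger_gap: 40.3
grip_force: 82.0
```

The catch clicked: force rose to 9 N, then fell to −1.6 N. Next, press the seal.

{"api": "apply_moves", "payload": {"rows": [[0,0,1,0,0,0],[0,0,1,0,0,0],[0,0,1,0,0,0],[0,0,0,0,0,0],[0,0,0,0,0,0]]}}

```text
time: 10.72
tool_pos: [518.6, -11.8, 52.0]
tcp_rot: [180.0, -0.0, 180.0]
ft_force: [2.0, -0.2, -3.8]
finger_gap: 40.1
grip_force: 82.6
```

{"api": "apply_moves", "payload": {"rows": [[0,0,1,0,0,0],[0,0,1,0,0,0],[0,0,0,0,0,0],[0,0,0,0,0,0],[0,0,0,0,0,0]]}}

```text
time: 11.35
tool_pos: [518.8, -11.8, 50.4]
tcp_rot: [-180.0, -0.0, 180.0]
ft_force: [-3.4, 1.1, 5.2]
finger_gap: 40.3
grip_force: 83.2
```

{"api": "apply_moves", "payload": {"rows": [[0,0,1,0,0,0],[0,0,1,0,0,0],[0,0,0,0,0,0],[0,0,0,0,0,0],[0,0,0,0,0,0]]}}

```text
time: 11.98
tool_pos: [518.9, -11.8, 48.9]
tcp_rot: [-180.0, -0.0, 180.0]
ft_force: [-5.3, -0.4, 8.8]
finger_gap: 40.6
grip_force: 83.7
```

{"api": "apply_moves", "payload": {"rows": [[0,0,1,0,0,0],[0,0,1,0,0,0],[0,0,0,0,0,0],[0,0,0,0,0,0],[0,0,0,0,0,0]]}}

```text
time: 12.6
tool_pos: [519.1, -11.8, 47.7]
tcp_rot: [-180.0, -0.0, 180.0]
ft_force: [-8.8, 1.0, 17.1]
finger_gap: 40.4
grip_force: 84.9
```

{"api": "apply_moves", "payload": {"rows": [[0,0,1,0,0,0],[0,0,0,0,0,0],[0,0,0,0,0,0],[0,0,0,0,0,0],[0,0,0,0,0,0]]}}

```text
time: 13.22
tool_pos: [519.2, -11.8, 47.6]
tcp_rot: [-180.0, -0.0, 180.0]
ft_force: [-13.6, 1.3, 25.7]
finger_gap: 40.5
grip_force: 85.8
```

The seal is at its stop: z has stopped moving and the force is 26 N. I'll hold for a moment and check with a picture.

{"api": "apply_moves", "payload": {"rows": [[0,0,0,0,0,0],[0,0,0,0,0,0],[0,0,0,0,0,0],[0,0,0,0,0,0],[0,0,0,0,0,0]]}}

```text
time: 13.85
tool_pos: [519.2, -11.8, 47.6]
tcp_rot: [-180.0, -0.0, 180.0]
ft_force: [-14.1, 1.3, 26.1]
finger_gap: 40.6
grip_force: 85.8
```

```bash
python3 - <<'E'
from h import *
p,X=cloud('side')
b=(150,260,110,270)
cv2.imwrite('pics/c5.png',cv2.resize(p[b[0]:b[1],b[2]:b[3],::-1],None,fx=5,fy=5,interpolation=cv2.INTER_CUBIC))
v,u=np.mgrid[:384,:512]
m=(np.hypot(X[...,0]-518,X[...,1]+12)<12)&(X[...,2]>65)&(X[...,2]<90)
print('cap top z (expect 74)',np.median(X[m],0).round(1),m.sum())
s=sense();print(s['tool_pos'],s['ft_force'],s['finger_gap'])
E
```

```text
cap top z (expect 74) [518.3 -11.8  74.9] 69
[519.19232361 -11.79608631  47.5753544 ] [-13.56549605   0.24415934  25.94802354] 40.38407978012706
```

View pics/c5.png

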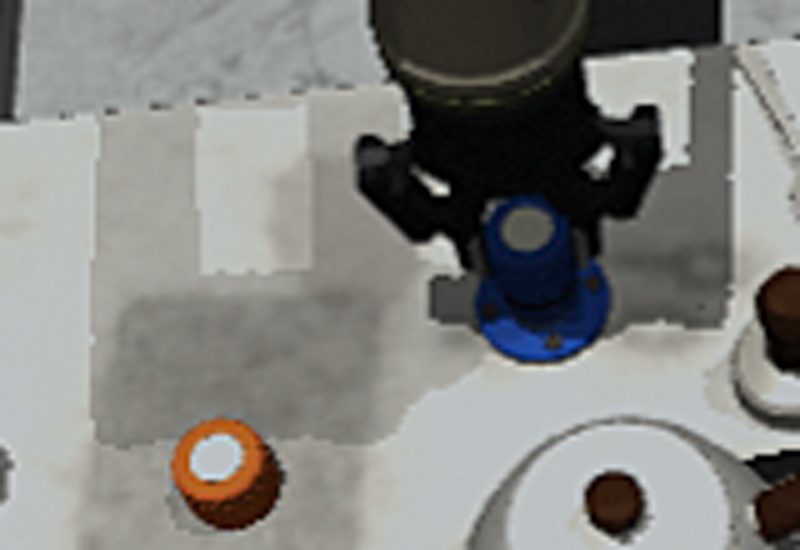

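The cap is seated on the blue port (crop 527,250) with the fingers still holding it. Its top is at z ≈ 75, where 74 is expected. The force is steady at 26 N and the bystanders in view are undisturbed. Handing in.

```bash
python3 -c "
from bench import job
print(job.hand_in())"
```

```text
the job is handed in; nothing more can be done
None
```

The blue cap is snapped onto the blue-banded port and held down at a steady 26 N, with the seal ring at its stop; I left the white port, tamper, tin, spoon and orange cap alone, and handed the job in at about 14 s (no verdict came back).

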